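Lock the dust box cover

ROBOT

A 7-joint arm with a two-finger parallel gripper is mounted at the origin on the work surface. World frame = base frame: x ahead of the robot, y to its left, z up, the work surface at z = 0. Lengths are in m, angles in rad, forces in N, time in s.
With the tool pointing down it reaches from about 0.425 to 0.875 m from the base axis. Payload 4.7 kg.
Tool frame: the origin (TCP) lies between the finger pads; the fingertips stand 14 mm ahead of it and the grasp point (between the pads) lies 5 mm behind it; z points along the fingers, y is the line along which they close (so a half turn about z gives the same grasp; the last joint's range is limited). The gripper opens to 87 mm and grips with 3 to 60 N. Pads are 19 mm wide; open, the fingers measure 117 mm over their backs; the gripper's body (75 mm by 190 mm) begins 51 mm behind the grasp point.
Start: joints at [-1.295, 0.321, -0.07, 1.45, 0.023, 1.371, -0.057], TCP at [0.168, 0.628, 0.237] pointing down, gripper open.
Joint ranges: [-2.86, 2.86], [-0.3, 2.09], [-1.38, 1.24], [0.06, 2.45], [-1.56, 4.7], [0.09, 2.05], [-2.69, 2.69]. Speed limits (rad/s): [2.57, 2.57, 3.14, 3.14, 3.14, 3.14, 3.14].

INTERFACE

Orientations are given as a rotation vector (axis times angle).
In Python, from bench import ctrl gives the robot as it stands.
- The arm moves only by the shell command python3 -m inch 'ROWS' [OPENING] [FORCE]. ROWS is JSON, a list of rows, each a list of 6 numbers: the shift along the world's x, y, z in mm, then the turn, a rotation vector about the world's x, y, z in degrees. In form: [[tx, ty, tz, rx, ry, rz], ...]. A call has 1 to 20 rows; each row is the pose to reach, as a shift and turn from the pose commanded when the call began; what a row does not reach only later rows make up. A row lasts 1/8 s, in which the tool goes at most 62.5 mm and 10.7 degrees, less where a joint would pass 70% of its speed; a pose out of reach is approached as far as the arm can. A call with a gripper value outside its range is refused whole. OPENING is the finger opening in mm, from 0 to 87, set as the call begins (- or left out, the last holds). The fingers move at their own pace and stop on an object; FORCE is the grip in N (left out, the last holds). Time passes only in rows, so rows that repeat a pose let the fingers close. It gives the time, the measured TCP pose, the force, the opening and the grip force at its end, in the units of the state.
- ctrl.get_state(): the state, without advancing time (a new reading comes with each control period).
- ctrl.get_image(name): name is "scene" or "top"; returns (picture, depth): 384x512x3 uint8, red, green, blue; 384x512 float32, m along the optical axis (not along the pixel's ray), 0 where there is no reading.
- ctrl.camera_params(name): a dict with "mtx" (3x3 intrinsics, pixels), "dist_coeffs" ([k1, k2, p1, p2, k3] as OpenCV has them; the pictures are not rectified), "T" (4x4, takes a point from camera to world coordinates). Camera axes: x right, y down, z forward; pixel columns grow to the right and rows downward; lengths in m; the calibration is good to about 2 mm. A picture is of the moment at which its call begins. camera_params takes no time and is no camera call.
- ctrl.close_job(): hands the job in; it is judged then, once.
The state is a dict: "time": time; "joint_positions": joint angles; "qd": joint speeds; "joint_torque": joint torques, N m; "position": TCP position; "tool_rot": TCP orientation; "ft_force": force on the tool from outside, world axes, zero at the start; "torque": the same for the moment, N m; "grip_width": opening from 0.0 (shut) to 1.0 (fully open); "grip_force": force on a finger pad.
Only numpy, scipy, OpenCV 4.12 (cv2) and the standard library are available. Lean on these libraries where they do the work, as an engineer would, in place of code of your own. Each camera call takes 0.05 s, during which the arm holds its last target. There are 200 camera calls.

TASK

Set a fingertip in the slot of the quarter-turn lock on the sander's dust box, press the sprung cover shut with it and turn the lock clockwise, seen from above, a full quarter turn to its stop, so that the cover stays shut when you let go. Then move clear. Nothing is to be picked up, and the things standing on and beside the box are left where they are.

Things in the scene. Friction and masses are not known exactly. Their poses are not given: they have to be found in the camera images.
- dust_box: Grey sheet-steel dust box fixed on the bench, 300 (x) by 340 (y) by 110 mm high. Origin: centre of its underside; x points from its front (nearest the robot at yaw 0) to the hinge side, z up. A bare-metal cover, 240 (x) by 220 (y) by 6 mm, lies on its top, hinged along the cover's far edge 95 mm on the +x side of the origin. The lock's axis is 70 mm on the -x side, mid-width.
- cover (a joint): Hinge angle of the cover, rad. 0 = pressed shut; unlocked, springs hold it ajar at its upper stop, 0.05 (front edge 12 mm up, lock 8 mm up). About 3 to 6 N straight down on the lock presses it shut against a rigid stop. Locked and let go it stays at about 0.01 or less.
- lock (a joint): Angle of the lock, rad, growing clockwise from above; rigid stops at 0 and 1.571. 0 = unlocked, slot parallel to the front edge (dust_box y); 1.571 = locked, slot along dust_box x. Starts at 0 to 0.35. Friction of 0.08 N m holds it where left. At about 0.9 a hidden cam meets its keeper: it enters only with the cover held nearly shut (hinge under about 0.015), else it jams.
- slot: Straight slot across the lock, a black disc of 100 mm diameter on the cover. Slot 42 mm wide, 78 mm long at its sides (90 mid), closed at both ends by the rim, walls 14 mm high. Origin: on the lock's axis at the steel slot floor (120 mm above the bench when the cover is shut). x runs along the slot, z up.
- slot_push (a point): A point on the slot's floor, 24 mm from the lock's axis (at lock angle 0 on the +y side of dust_box). Closed fingertips fit here, or in the other half: moved round the axis in a clockwise arc, and turned with the slot so that they stay in line with it, they turn the lock; not turned, they wedge towards the axis. Play in the slot lets the fingers run up to 0.5 rad ahead of the lock.
- sanding_block_mid (a point): Centre of a loose cork sanding block, 70 x 36 x 26 mm, lying on the box's top beside the cover. Leave alone.
- drawer_knob_mid (a point): Centre of a loose turned wooden knob, 34 mm wide and 32 mm high, standing on the box's top at the other side of the cover. Leave alone.
- bowl_mid (a point): Centre of a loose wooden bowl, 120 mm wide and 55 mm high, on the bench beside the box. Leave alone.
- wax_tin_mid (a point): Centre of a loose steel tin, 72 mm wide and 60 mm high, on the bench at the other side of the box. Leave alone.

How it is judged:
By the outcome, as a careful person would: the job done as asked, in the order asked, and still so for the second after the job is handed in, with the robot touching nothing.
It also fails if it takes over 40 s, if anything falls off the work surface, if the arm or the gripper's body presses on something with over 40 N, if the wrist force passes 120 N, or if a joint passes its speed limit or range.

## Working session

There is one attempt and no reset: what is moved stays moved. The work goes in short steps, Python scripts to look and compute and a shell command to move; the robot and the scene stay as the last step left them, time stands still between calls to the robot, and variables do not carry over. Pictures are saved under pics/ and viewed, at most 10 in all, crops included, and the job is handed in when it is done.

```bash
ls; mkdir -p pics; python3 - <<'E'
from bench import ctrl
import cv2,numpy as np
for n in("scene","top"):
    im,d=ctrl.get_image(n);p=ctrl.camera_params(n)
    cv2.imwrite(f"pics/{n}0.png",im[:,:,::-1]);np.save(f"pics/{n}0.npy",d)
    print(n,p["mtx"].tolist(),p["dist_coeffs"],p["T"].round(4).tolist())
s=ctrl.get_state();print({k:np.round(v,3).tolist() for k,v in s.items()})
E
```

```text
pics
scene [[442.4109799617182, 0.0, 259.6047818960785], [0.0, 442.4109799617182, 194.76403157988037], [0.0, 0.0, 1.0]] [-0.1748013  0.         0.         0.         0.       ] [[0.8494, 0.2739, -0.4511, 1.1414], [0.5272, -0.4802, 0.7011, -0.7896], [-0.0246, -0.8333, -0.5523, 0.7901], [0.0, 0.0, 0.0, 1.0]]
top [[416.4910961712125, 0.0, 244.86819178980082], [0.0, 416.4910961712125, 196.17436135479085], [0.0, 0.0, 1.0]] [0.02297312 0.         0.         0.         0.        ] [[0.0143, -0.9823, 0.1867, 0.415], [-0.9999, -0.0137, 0.0047, 0.0573], [-0.0021, -0.1868, -0.9824, 1.0531], [0.0, 0.0, 0.0, 1.0]]
{'time': 0.1, 'joint_positions': [-1.295, 0.322, -0.07, 1.452, 0.023, 1.371, -0.057], 'qd': [0.0, -0.002, 0.0, -0.002, 0.001, 0.0, -0.001], 'joint_torque': [0.0, -49.257, -0.406, -31.34, -0.064, 0.04, 0.0], 'position': [0.168, 0.627, 0.236], 'tool_rot': [-0.41, -3.115, 0.003], 'ft_force': [-0.198, -0.364, 0.665], 'torque': [0.021, -0.021, -0.042], 'grip_force': 0.0, 'grip_width': 0.997}
```

View pics/top0.png

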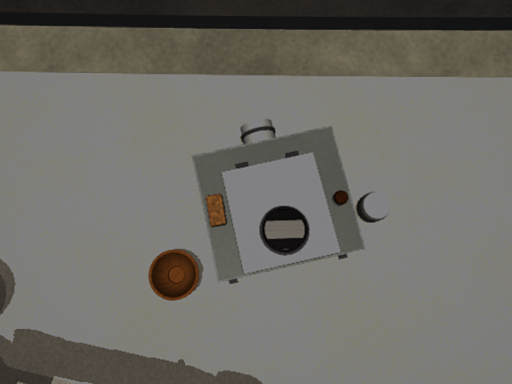

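View pics/scene0.png

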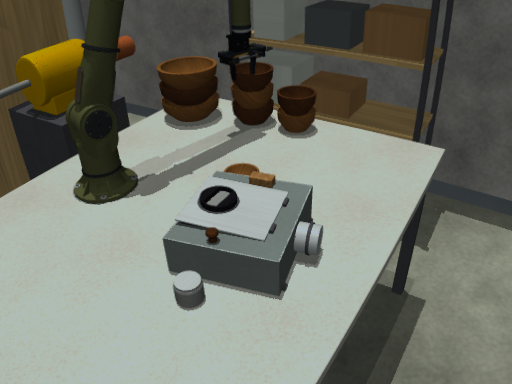

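The top view shows the box yawed about 12° counter-clockwise, the lock disc at about (284,230) and a light slot running nearly along image columns. The cork block is at (216,210), the knob at (341,198), the bowl at (175,274) and the tin at (374,207). The scene view agrees, with the disc at (218,199).

```bash
cat >h.py <<'E'
from bench import ctrl
import cv2,numpy as np
def ray(n,uv,z):
    p=ctrl.camera_params(n);T=p["T"]
    q=cv2.undistortPoints(np.array(uv,float).reshape(-1,1,2),p["mtx"],p["dist_coeffs"]).reshape(-1,2)
    d=np.c_[q,np.ones(len(q))]@T[:3,:3].T
    return T[:3,3]+d*((z-T[2,3])/d[:,2])[:,None]
def big(m,box):
    mm=np.zeros_like(m,dtype=np.uint8);x0,y0,x1,y1=box;mm[y0:y1,x0:x1]=m[y0:y1,x0:x1]
    c,_=cv2.findContours(mm,cv2.RETR_EXTERNAL,cv2.CHAIN_APPROX_NONE);return max(c,key=cv2.contourArea).reshape(-1,2)
def rect(P):
    c,s,a=cv2.minAreaRect((P[:,:2]*1000).astype(np.float32));return np.round(c,1),np.round(s,1),round(a,1)
def lock(im,n,box,zd,zf):
    g=im.max(2)
    d=big(g<60,box);D=ray(n,d,zd)
    c,r=cv2.minEnclosingCircle((D[:,:2]*1000).astype(np.float32));e=cv2.fitEllipse((D[:,:2]*1000).astype(np.float32))
    print(n,"disc",np.round(c,1),round(r,1),np.round(e[0],1),np.round(e[1],1))
    m=np.zeros(g.shape,np.uint8);cv2.fillPoly(m,[d],1);m=cv2.erode(m,np.ones((5,5)))
    s=big((m>0)&(g>90),box);print(n,"slot",rect(ray(n,s,zf)))
E
python3 - <<'E'
from h import *
t=cv2.imread("pics/top0.png")[:,:,::-1];s=cv2.imread("pics/scene0.png")[:,:,::-1]
lock(t,"top",(255,200,315,258),.140,.128)
lock(s,"scene",(190,180,245,216),.140,.128)
hsv=cv2.cvtColor(t,cv2.COLOR_RGB2HSV);g=t.max(2)
c=big(g>150,(215,145,345,275));print("cover",rect(ray("top",c,.120)),g[180,280],g[170,210])
for P in([(193,156),(332,127),(363,248),(219,280)],):print("box corners",ray("top",P,.11).round(3)[:,:2].tolist())
for nm,uv,z in(("cork",(216,210),.136),("knob",(341,198),.142),("bowl",(175,274),.055),("tin",(374,206),.06)):print(nm,ray("top",[uv],z).round(3))
d=np.load("pics/top0.npy");p=ctrl.camera_params("top")
for uv in((284,229),(240,235),(284,180),(205,170)):
    q=cv2.undistortPoints(np.array([[uv]],float),p["mtx"],p["dist_coeffs"])[0,0];X=p["T"]@np.r_[q*d[uv[1],uv[0]],d[uv[1],uv[0]],1];print(uv,X.round(4)[:3])
E
```

```text
top disc [515.4 -25.8] 53.8 [515.1 -25.5] [105.  105.2]
top slot (array([516.6, -26.6]), array([37.9, 84.9]), 0.8)
scene disc [527.  -32.4] 63.7 [524.2 -33.7] [100.1 122.3]
scene slot (array([510. , -16.7]), array([31.8, 72.6]), 0.8)Traceback (most recent call last):
  File "<stdin>", line 6, in <module>
  File "h.py", line 10, in big
    c,_=cv2.findContours(mm,cv2.RETR_EXTERNAL,cv2.CHAIN_APPROX_NONE);return max(c,key=cv2.contourArea).reshape(-1,2)
                                                                            ~~~^^^^^^^^^^^^^^^^^^^^^^^
ValueError: max() iterable argument is empty
```

```bash
python3 - <<'E'
from h import *
t=cv2.imread("pics/top0.png")[:,:,::-1];g=t.max(2);print(g[180,280],g[170,210],g[300,300])
hi=int(g[180,280])-12
try:
    c=big(g>hi,(215,145,345,276));print("cover",rect(ray("top",c,.120)))
except Exception as e:print(e)
B=ray("top",[(193,156),(332,127),(363,248),(219,280)],.11)[:,:2];print("corners",B.round(3).tolist(),rect(B))
for nm,uv,z in(("cork",(216,210),.136),("knob",(341,198),.142),("bowl",(175,274),.055),("tin",(374,206),.06)):print(nm,ray("top",[uv],z).round(3))
d=np.load("pics/top0.npy");p=ctrl.camera_params("top")
for uv in((284,229),(240,235),(284,180),(205,170)):
    q=cv2.undistortPoints(np.array([[uv]],float),p["mtx"],p["dist_coeffs"])[0,0];X=p["T"]@np.r_[q*d[uv[1],uv[0]],d[uv[1],uv[0]],1];print(uv,X.round(4)[:3])
E
```

```text
131 89 128
cover (array([559.3, -17.5]), array([235.8, 217.4]), 13.4)
corners [[0.689, 0.185], [0.764, -0.143], [0.479, -0.205], [0.404, 0.116]] (array([584. , -11.9]), array([292.4, 336.3]), 13.0)
cork [[0.557 0.125 0.136]]
knob [[ 0.587 -0.152  0.142]]
bowl [[0.416 0.224 0.055]]
tin [[ 0.584 -0.249  0.06 ]]
(284, 229) [ 0.5178 -0.0266  0.1264]
(240, 235) [0.5035 0.0713 0.1215]
(284, 180) [ 0.6323 -0.028   0.1159]
(205, 170) [0.6559 0.156  0.1068]
```

```bash
python3 -m inch '[[55,-30,0,0,0,-5],[105,-65,0,0,0,-10],[150,-105,0,0,0,-18],[190,-150,0,0,0,-26],[225,-200,0,0,0,-34],[255,-250,0,0,0,-42],[280,-305,0,0,0,-50],[300,-360,0,0,0,-58],[315,-420,0,0,0,-66],[325,-480,0,0,0,-74],[335,-535,0,0,0,-74],[342,-590,0,0,0,-74],[347,-630,0,0,0,-74],[347,-630,0,0,0,-74],[347,-630,0,0,0,-74],[347,-630,0,0,0,-74],[347,-630,0,0,0,-74],[347,-630,0,0,0,-74]]' 0 20; python3 - <<'E'
from h import *
s=ctrl.get_state();print({k:np.round(v,3).tolist() for k,v in s.items()})
for n in("scene","top"):
    im,d=ctrl.get_image(n);cv2.imwrite(f"pics/{n}1.png",cv2.resize(im[:,:,::-1][100:300,130:380],None,fx=2.5,fy=2.5))
E
```

```text
time: 2.35
position: [0.5152, -0.0015, 0.2365]
tool_rot: [2.201, 2.242, -0.0]
ft_force: [-0.9, 0.7, -0.2]
grip_width: 0.007
grip_force: 0.0
{'time': 2.35, 'joint_positions': [-0.592, 0.023, 0.556, 1.799, -0.013, 1.323, -0.014], 'qd': [0.003, 0.0, 0.003, -0.002, 0.001, 0.003, 0.001], 'joint_torque': [-0.061, -27.022, 0.335, -30.922, -0.069, 0.038, -0.001], 'position': [0.515, -0.001, 0.237], 'tool_rot': [2.201, 2.242, -0.0], 'ft_force': [-0.939, 0.707, -0.217], 'torque': [-0.132, -0.018, 0.008], 'grip_force': 0.0, 'grip_width': 0.007}
```

View pics/scene1.png

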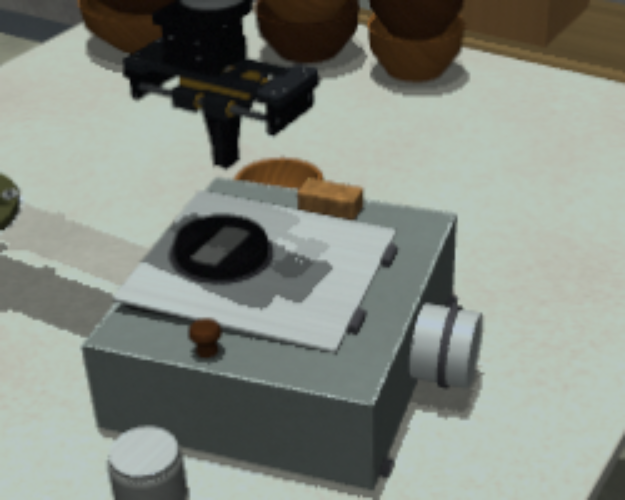

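The fingers are closed and hover above the +y half of the slot, pixel (225,160) in the crop. I'll go down to just above the floor.

```bash
python3 -m inch '[[0,-1,-40,0,0,0],[0,-1,-65,0,0,0],[0,-1,-80,0,0,0],[0,-1,-88,0,0,0],[0,-1,-90,0,0,0],[0,-1,-90,0,0,0]]'; python3 -m inch '[[0,0,-3,0,0,0],[0,0,-5,0,0,0],[0,0,-7,0,0,0],[0,0,-8,0,0,0],[0,0,-8,0,0,0]]'; python3 -m inch '[[0,0,-2,0,0,0],[0,0,-3,0,0,0],[0,0,-4,0,0,0],[0,0,-4,0,0,0]]'
```

```text
time: 3.2
position: [0.5158, -0.0031, 0.1472]
tool_rot: [2.201, 2.24, 0.002]
ft_force: [-0.2, 0.4, 0.4]
grip_width: 0.001
grip_force: 0.0
time: 3.82
position: [0.5153, -0.0032, 0.1387]
tool_rot: [2.202, 2.241, 0.0]
ft_force: [-0.9, 0.5, 2.5]
grip_width: 0.004
grip_force: 1.7
time: 4.32
position: [0.515, -0.0032, 0.1345]
tool_rot: [-2.202, -2.241, 0.001]
ft_force: [-2.7, -1.1, 4.2]
grip_width: 0.011
grip_force: 2.0
```

```bash
python3 -m inch '[[0,0,-1,0,0,0],[0,0,-1,0,0,0],[0,0,-1,0,0,0]]';  python3 -m inch '[[0,0,-1,0,0,0],[0,0,-1,0,0,0],[0,0,-1,0,0,0]]'
```

```text
time: 4.7
position: [0.5152, -0.0032, 0.1342]
tool_rot: [-2.202, -2.24, -0.0]
ft_force: [-4.1, -0.7, 8.6]
grip_width: 0.005
grip_force: 4.4
time: 5.08
position: [0.5154, -0.0032, 0.1341]
tool_rot: [-2.202, -2.24, -0.001]
ft_force: [-5.4, -0.9, 13.5]
grip_width: 0.006
grip_force: 7.0
```

```bash
python3 -m inch '[[1.7,0,0,0,0,-4],[3.3,-0.2,0,0,0,-8],[5,-0.5,0,0,0,-12],[6.6,-0.9,0,0,0,-16],[8.2,-1.5,0,0,0,-20],[9.8,-2.1,0,0,0,-24],[9.8,-2.1,0,0,0,-24]]'; python3 - <<'E'
from h import *
s=ctrl.get_state();print({k:np.round(s[k],2).tolist() for k in("torque","joint_positions")})
E
```

```text
time: 5.95
position: [0.5253, -0.0047, 0.1341]
tool_rot: [-2.619, -1.733, -0.001]
ft_force: [-6.6, 0.4, 14.2]
grip_width: 0.004
grip_force: 7.0
{'torque': [0.03, 1.47, -0.04], 'joint_positions': [-0.59, 0.14, 0.6, 1.91, -0.09, 1.12, -0.36]}
```

```bash
python3 -m inch '[[1.5,-0.7,0,0,0,-4],[2.9,-1.5,0,0,0,-8],[4.3,-2.5,0,0,0,-12],[5.6,-3.5,0,0,0,-16],[6.8,-4.6,0,0,0,-20],[8,-5.8,0,0,0,-24],[9.1,-7.1,0,0,0,-28],[10.1,-8.5,0,0,0,-32],[10.1,-8.5,0,0,0,-32]]'; python3 - <<'E'
from h import *
s=ctrl.get_state();print({k:np.round(s[k],2).tolist() for k in("torque","joint_positions")})
im,d=ctrl.get_image("top");cv2.imwrite("pics/top2.png",cv2.resize(im[180:280,220:350,::-1],None,fx=5,fy=5))
E
```

```text
time: 7.08
position: [0.5355, -0.0124, 0.1341]
tool_rot: [-2.994, -0.944, -0.002]
ft_force: [-5.3, 1.5, 14.1]
grip_width: 0.013
grip_force: 6.8
{'torque': [0.43, 1.37, -0.04], 'joint_positions': [-0.62, 0.17, 0.66, 1.88, -0.12, 1.12, -0.88]}
```

View pics/top2.png

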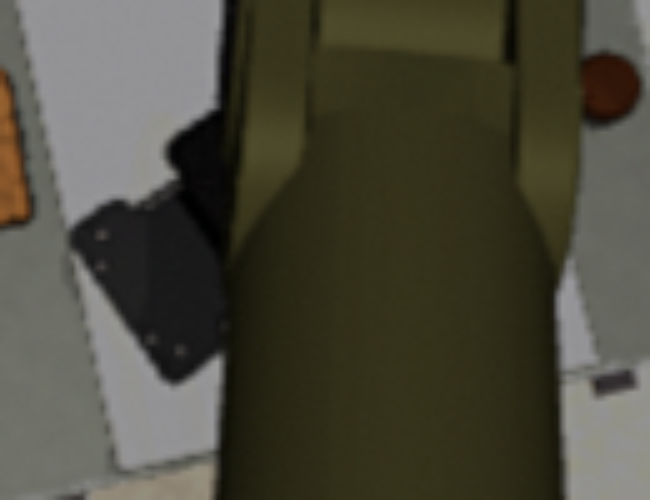

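The arm hides the lock from above. I'll carry on round the arc, judging by force.

```bash
python3 -m inch '[[0.9,-1.4,0,0,0,-4],[1.7,-2.9,0,0,0,-8],[2.3,-4.5,0,0,0,-12],[2.9,-6,0,0,0,-16],[3.3,-7.6,0,0,0,-20],[3.7,-9.2,0,0,0,-24],[3.7,-9.2,0,0,0,-24]]'; python3 -m inch '[[0.2,-1.7,0,0,0,-4],[0.4,-3.4,0,0,0,-8],[0.4,-5,0,0,0,-12],[0.4,-5,0,0,0,-12]]';python3 - <<'E'
from h import *
s=ctrl.get_state();print({k:np.round(s[k],2).tolist() for k in("torque","joint_positions")})
im,d=ctrl.get_image("scene");cv2.imwrite("pics/scene3.png",cv2.resize(im[160:260,160:290,::-1],None,fx=5,fy=5))
E
```

```text
time: 8.0
position: [0.5397, -0.0206, 0.1342]
tool_rot: [-3.124, -0.302, -0.003]
ft_force: [-4.4, 3.9, 12.6]
grip_width: 0.002
grip_force: 6.5
time: 8.5
position: [0.5414, -0.0251, 0.1342]
tool_rot: [-3.138, 0.026, -0.007]
ft_force: [-1.3, 4.1, 9.7]
grip_width: 0.006
grip_force: 4.9
{'torque': [1.05, 0.33, -0.05], 'joint_positions': [-0.66, 0.2, 0.74, 1.87, -0.15, 1.12, -1.46]}
```

View pics/scene3.png

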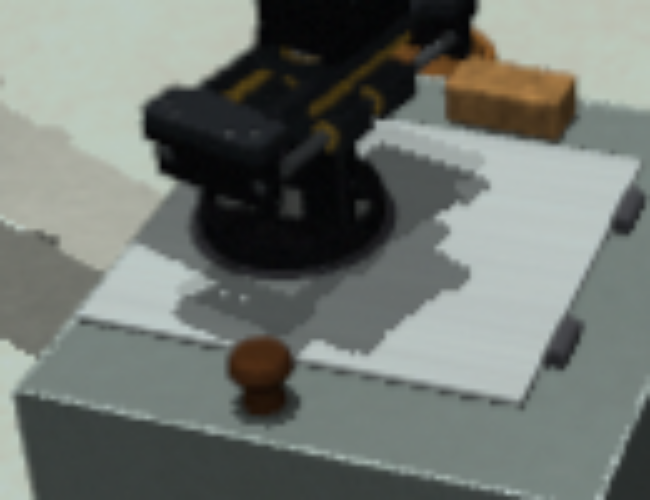

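```bash
python3 -m inch '[[-0.1,-1.7,-0.5,0,0,-4],[-0.4,-3.4,-0.5,0,0,-8],[-0.4,-3.4,-0.5,0,0,-8],[-0.4,-3.4,-0.5,0,0,-8]]'; python3 -m inch '[[-0.2,-1.6,0,0,0,-2],[-0.4,-3.2,0,0,0,-4],[-0.4,-3.2,0,0,0,-4],[-0.4,-3.2,0,0,0,-4]]';python3 - <<'E'
from h import *
s=ctrl.get_state();print({k:np.round(s[k],2).tolist() for k in("torque","joint_positions")})
E
```

```text
time: 9.05
position: [0.5417, -0.0283, 0.1342]
tool_rot: [-3.128, 0.243, -0.009]
ft_force: [0.3, 4.5, 11.3]
grip_width: 0.005
grip_force: 5.5
time: 9.55
position: [0.5419, -0.0293, 0.1342]
tool_rot: [-3.115, 0.349, -0.01]
ft_force: [2.3, 9.3, 10.2]
grip_width: 0.006
grip_force: 9.7
{'torque': [1.98, -0.21, 0.18], 'joint_positions': [-0.68, 0.2, 0.77, 1.88, -0.16, 1.12, -1.65]}
```

```bash
python3 -m inch '[[0,-2,0,0,0,0],[0,-4,0,0,0,0],[0,-4,0,0,0,0],[0,-4,0,0,0,0]]';python3 -m inch '[[0,-3,0,0,0,0],[0,-3,0,0,0,0],[0,-3,0,0,0,0]]'; python3 - <<'E'
from h import *
s=ctrl.get_state();print({k:np.round(s[k],2).tolist() for k in("torque",)})
E
```

```text
time: 10.05
position: [0.542, -0.0295, 0.1342]
tool_rot: [-3.111, 0.345, -0.008]
ft_force: [1.7, 16.0, 10.6]
grip_width: 0.005
grip_force: 10.3
time: 10.42
position: [0.542, -0.0297, 0.1342]
tool_rot: [-3.108, 0.341, -0.007]
ft_force: [1.4, 20.9, 10.2]
grip_width: 0.002
grip_force: 11.9
{'torque': [4.57, -0.06, 0.09]}
```

It has hit a rigid stop: 0.3 mm of travel for 11 N more. I'll ease off, lift straight up, move aside and look.

```bash
python3 -m inch '[[0,5,0,0,0,0],[0,11,0,0,0,0],[0,11,2,0,0,0],[0,11,6,0,0,0],[0,11,20,0,0,0],[0,11,50,0,0,0],[0,11,100,0,0,0],[0,60,120,0,0,0],[0,120,120,0,0,0],[0,180,120,0,0,0],[0,240,120,0,0,0],[0,300,120,0,0,0],[0,350,120,0,0,0],[0,350,120,0,0,0],[0,350,120,0,0,0],[0,350,120,0,0,0]]'; python3 - <<'E'
from h import *
im,d=ctrl.get_image("top");cv2.imwrite("pics/top4.png",cv2.resize(im[110:310,140:400,::-1],None,fx=3,fy=3))
lock(im,"top",(255,200,315,258),.134,.120)
s,_=ctrl.get_image("scene");cv2.imwrite("pics/scene4.png",cv2.resize(s[150:310,150:340,::-1],None,fx=3.5,fy=3.5))
E
```

```text
time: 12.42
position: [0.5392, 0.3061, 0.2525]
tool_rot: [3.12, -0.361, 0.001]
ft_force: [-0.3, 0.3, -0.5]
grip_width: 0.007
grip_force: 0.0
top disc [514.8 -25.6] 53.5 [515.  -25.5] [103.6 104.3]
top slot (array([516.7, -27.2]), array([87. , 40.3]), 13.6)
```

View pics/top4.png

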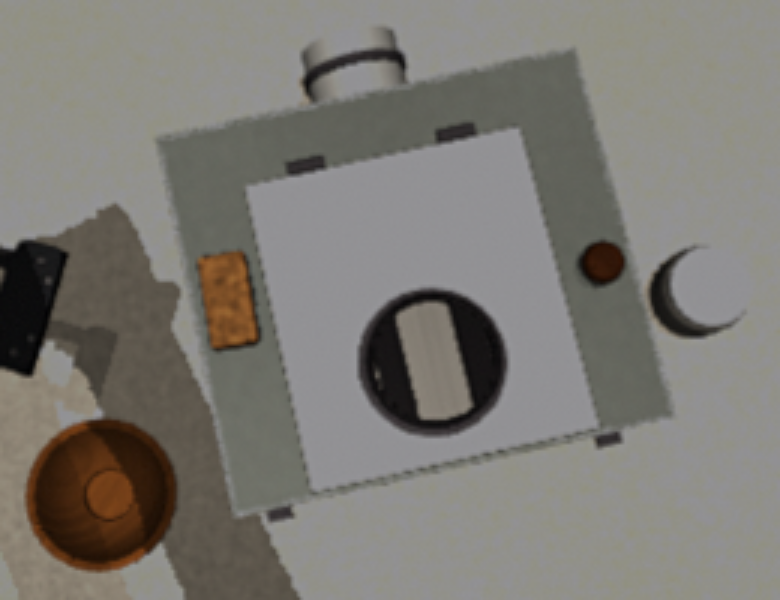

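View pics/scene4.png

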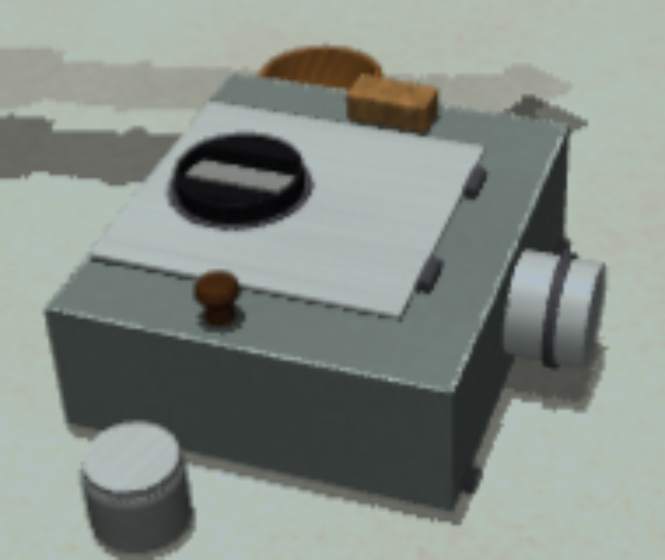

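The slot at crop (433,360) now lies along the box's x axis, 13.6° against a box yaw of 13.2°. The cover is flat and shut, the loose items haven't moved, and the arm is clear.

```bash
python3 -c "
from bench import ctrl
print(ctrl.close_job())"
```

```text
the job is handed in; nothing more can be done
None
```

The cover is pressed shut and the lock turned clockwise a full quarter turn to its stop; in the last pictures the cover stayed shut with the arm moved clear and the loose things where they were, and the job is handed in.

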